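# Mouse back on its mat, wheel end forward

### The job

Get this guitarist's desk ready for work: pick up the white mouse and set it down on the mouse mat, centred on the printed guitar soundhole, with its wheel end pointing straight away from the mat's black wrist rest. Set it down rather than dropping it, let go, and leave the black mouse where it is.

Things in the scene. Friction and masses are not known exactly. Their poses are not given: they have to be found in the camera images.
- white_mouse: White computer mouse, loose, about 0.1 kg: oval, 108 mm long, 58 mm wide, 38 mm high, black wheel and light grey buttons in front, rounded hump at the rear. Sides upright and flat along the middle 50 mm, 6 to 22 mm up; take it across its width from above. Origin: centre of its underside; x to the wheel end, y across, z up. Starts flat on the desk (z = 0).
- mouse_wheel (a point): The scroll wheel of the white mouse: 33 mm ahead of (+x from) the mouse's origin and 32 mm above its underside. Axes as the mouse.
- mouse_mat: Dark blue mouse mat, fixed, 4 mm thick, 200 mm wide (y), printed with a round guitar soundhole 72 mm across (tan rings, dark middle). Origin: on the desk, below the soundhole's centre; x points straight away from the wrist rest. Flat from -80 to +90 mm in x; the black wrist rest, 20 mm high, lies behind, from -80 to -130 mm.
- black_mouse: A spare black mouse, same shape and size as the white one, loose on the desk; to be left alone. Origin: centre of its underside, x to its wheel end.
There are look-alikes about, which are no part of the job. What is meant by the white_mouse is not pink, and is the larger of those in its own colour.

How it is judged:
By the outcome, as a careful person would: the job done as asked, in the order asked, and still so for the second after the job is handed in, with the robot touching nothing.
It also fails if it takes over 35 s, if anything falls off the work surface, if the arm or the gripper's body presses on something with over 40 N, if the wrist force passes 120 N, or if a joint passes its speed limit or range.

### The arm

A 6-joint arm with a two-finger parallel gripper is mounted at the origin on the work surface. World frame = base frame: x ahead of the robot, y to its left, z up, the work surface at z = 0. Lengths are in mm, angles in rad, forces in N, time in s.
With the tool pointing down it reaches from about 275 to 1000 mm from the base axis. Payload 8.4 kg.
Tool frame: the origin (TCP) lies between the finger pads; the fingertips stand 22 mm ahead of it and the grasp point (between the pads) lies 3 mm ahead of it; z points along the fingers, y is the line along which they close (so a half turn about z gives the same grasp; the last joint's range is limited). The gripper opens to 85 mm and grips with 20 to 120 N. Pads are 22 mm wide; open, the fingers measure 114 mm over their backs; the gripper's body (76 mm by 85 mm) begins 54 mm behind the grasp point. The pads swing forward as they close: fully open they stand 13 mm farther back than shut.
Start: joints at [-1.135, 0.353, 1.633, -0, 1.155, -0.002], TCP at [264.966, -566.057, 214.881] pointing down, gripper open.
Joint ranges: [-2.63, 2.63], [-0.92, 2.1], [0.06, 2.66], [-1.3, 4.44], [0, 2.69], [-3.02, 3.02]. Speed limits (rad/s): [2.22, 2.22, 2.79, 3.14, 3.14, 3.14].

### API

Orientations are given as [roll, pitch, yaw] about the fixed x, y, z axes, in that order (R = Rz(yaw) Ry(pitch) Rx(roll)).
In Python, from rig import r, grab_frame gives the robot as it stands.
- The arm moves only by the shell command python3 -m inch 'ROWS' [FORCE]. ROWS is JSON, a list of rows, each a list of 7 numbers: the turn, a rotation vector about the tool's x, y, z as a fraction of full scale, then the shift along the tool's x, y, z as a fraction of full scale, then the closure, from 0 (fully open) to 1 (shut). In form: [[rx, ry, rz, dx, dy, dz, fingers], ...]. A call has 1 to 8 rows; each row shifts and turns the commanded pose from where the row before left it, along the tool's axes as they then stand; what a row does not reach is not made up. Full scale, the value 1, is 2.5 cm for a shift and pi rad for a turn. A row lasts 1/12 s, in which the tool goes at most 41.7 mm and 7.16 degrees, less where a joint would pass 70% of its speed; a pose out of reach is approached as far as the arm can. A call with a number of a shift or a turn outside -1 to 1 is refused whole. A call with a gripper value outside its range is refused whole. The fingers move at their own pace and stop on an object; FORCE is the grip in N (left out, the last holds). Time passes only in rows, so rows that do not move let the fingers close. It gives the time, the measured TCP pose, the force, the opening and the grip force at its end, in the units of the state.
- r.sense(): the state, without advancing time (a new reading comes with each control period).
- grab_frame(name): name is "scene" or "top" or "wrist"; returns a dict with "pixels" (420x560x3 uint8, red, green, blue), "z_map" (420x560 float32, mm along the optical axis (not along the pixel's ray), 0 where there is no reading), "vertical_fov" (degrees; the focal length in pixels is half the picture's height over the tangent of half this angle, whatever the lens; pixels are square), "cx", "cy" (the principal point, pixels), "cam_to_world" (4x4, takes a point from camera to world coordinates). Camera axes: x right, y down, z forward; pixel columns grow to the right and rows downward; lengths in mm; the calibration is good to about 2 mm. A picture is of the moment at which its call begins.
- r.sign_off(): hands the job in; it is judged then, once.
The state is a dict: "clock": time; "qpos": joint angles; "qvel": joint speeds; "joint_efforts": joint torques, N m; "eef_pos": TCP position; "tcp_rot": TCP orientation; "contact_force": force on the tool from outside, world axes, zero at the start; "wrist_torque": the same for the moment, N m; "opening": opening from 0.0 (shut) to 1.0 (fully open); "grasp_force": force on a finger pad.
Only numpy, scipy, OpenCV 4.12 (cv2) and the standard library are available. Lean on these libraries where they do the work, as an engineer would, in place of code of your own. Each camera call takes 0.05 s, during which the arm holds its last target. There are 200 camera calls.

## Working session

There is one attempt and no reset: what is moved stays moved. The work goes in short steps, Python scripts to look and compute and a shell command to move; the robot and the scene stay as the last step left them, time stands still between calls to the robot, and variables do not carry over. Pictures are saved under pics/ and viewed, at most 10 in all, crops included, and the job is handed in when it is done.

```bash
mkdir -p pics
cat > h.py <<'E'
import numpy as np, cv2
from rig import r, grab_frame
def save(f,n): cv2.imwrite('pics/'+n,f['pixels'][:,:,::-1])
def ray(f,u,v,z):
    F=210/np.tan(np.radians(f['vertical_fov'])/2); T=np.array(f['cam_to_world'])
    d=T[:3,:3]@np.array([(u-f['cx'])/F,(v-f['cy'])/F,1.]); o=T[:3,3]
    return o+d*(z-o[2])/d[2]
def cloud(f):
    F=210/np.tan(np.radians(f['vertical_fov'])/2); T=np.array(f['cam_to_world']); Z=f['z_map']
    v,u=np.mgrid[:Z.shape[0],:Z.shape[1]]
    return np.stack([(u-f['cx'])/F*Z,(v-f['cy'])/F*Z,Z],-1)@T[:3,:3].T+T[:3,3]
E
python3 - <<'E'
from h import *
import pickle
s=r.sense();print(s)
for n in('top','scene'):
    f=grab_frame(n);save(f,n+'0.png');pickle.dump(f,open(n+'0.pkl','wb'));print(f['vertical_fov'],f['cx'],f['cy'],np.round(f['cam_to_world'],3).tolist())
E
```

```text
{'clock': 0.0, 'qpos': array([-1.13539999e+00,  3.53649161e-01,  1.63410896e+00, -6.86610796e-07,
        1.15518475e+00, -2.39165471e-03]), 'qvel': array([ 0.00081993,  0.00035297,  0.00105972,  0.00017369,  0.00068753,
       -0.00206919]), 'joint_efforts': array([ 1.29313339e-03, -6.05251694e+01, -3.42064869e+01,  5.23353879e-05,
        9.59328900e-03,  5.79779766e-06]), 'eef_pos': array([ 264.76353642, -565.62160533,  214.1718247 ]), 'tcp_rot': array([-3.14024244e+00, -2.60146790e-06,  4.37788263e-01]), 'contact_force': array([ 0.43908168,  0.06908877, -0.66776657]), 'wrist_torque': array([-0.00676035,  0.0624879 ,  0.01256239]), 'grasp_force': 0.0, 'opening': 0.9999592568005145}
57.44034023128898 281.01165827100107 210.8808020377916 [[0.024, -0.991, 0.134, 344.464], [-1.0, -0.022, 0.015, -34.192], [-0.012, -0.134, -0.991, 909.609], [0.0, 0.0, 0.0, 1.0]]
46.367543787532234 275.8771536534546 216.45060249194535 [[0.883, 0.265, -0.388, 819.899], [0.469, -0.484, 0.738, -752.131], [0.008, -0.834, -0.552, 596.167], [0.0, 0.0, 0.0, 1.0]]
```

View pics/top0.png

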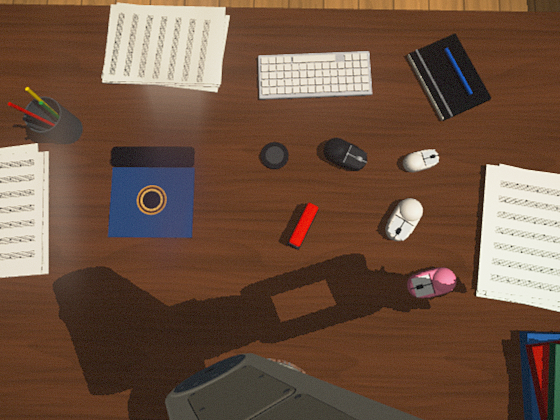

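View pics/scene0.png

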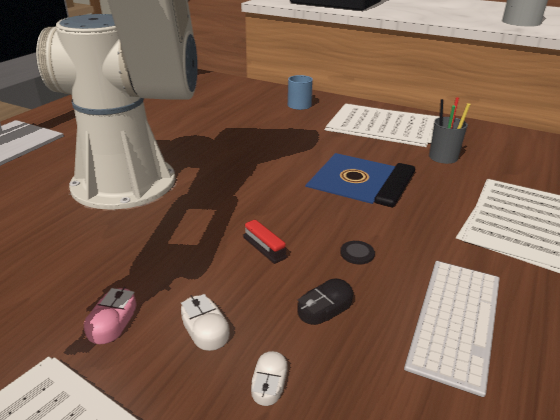

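The top view shows the white mouse (larger) at (404,220) with its wheel end at the lower left (~(398,233)). The small white decoy is at (421,160), the pink one at (432,283) and the black mouse at (345,154). The mat's soundhole is at (151,200), with its wrist rest toward the top of the picture.

Run:
```python
from h import *
import pickle
f=pickle.load(open('top0.pkl','rb'));P=cloud(f);im=f['pixels'];hsv=cv2.cvtColor(im,cv2.COLOR_RGB2HSV)
def box(m,u0,v0,u1,v1):
    k=np.zeros(m.shape,bool);k[v0:v1,u0:u1]=1;return m&k
# mouse by height
m=box((P[:,:,2]>7)&(P[:,:,2]<60),375,190,430,250)
q=P[m];print('n',len(q),'zmax',q[:,2].max())
(c,sz,a)=cv2.minAreaRect(q[:,:2].astype(np.float32));print('rect',c,sz,a)
e=q[:,:2]-q[:,:2].mean(0);w,V=np.linalg.eigh(e.T@e);print('mean',q.mean(0),'axis deg',np.degrees(np.arctan2(V[1,1],V[0,1])))
dk=box((hsv[:,:,2]<90),385,200,420,245)&m;print('dark',P[dk].mean(0) if dk.any() else None,dk.sum())
# soundhole
tan=box((hsv[:,:,0]>8)&(hsv[:,:,0]<30)&(hsv[:,:,1]>70)&(hsv[:,:,2]>110),130,178,175,222)
(cc,rr)=cv2.minEnclosingCircle(np.argwhere(tan)[:,::-1].astype(np.float32));print('hole px',cc,rr,'world',ray(f,*cc,4),'edge',ray(f,cc[0]+rr,cc[1],4))
blue=box((hsv[:,:,0]>100)&(hsv[:,:,0]<130)&(hsv[:,:,1]>90),95,140,210,250)
pts=np.array([ray(f,u,v,4)[:2] for v,u in np.argwhere(blue)],np.float32);R=cv2.minAreaRect(pts);print('mat',R,cv2.boxPoints(R).round())
rb=box((P[:,:,2]>10)&(P[:,:,2]<30),105,140,200,172);R=cv2.minAreaRect(P[rb][:,:2].astype(np.float32));print('rest',R,P[rb].mean(0))
```

```text
n 1059 zmax 42.332079305308184
rect (451.83197021484375, -306.95697021484375) (57.57331466674805, 105.17932891845703) 58.70512771606445
mean [ 451.16124105 -304.09355561   30.13687663] axis deg 149.53673611824706
dark [ 437.35238395 -284.04861344   23.10761825] 47
hole px (151.26744079589844, 199.73255920410156) 15.243969917297363 world [486.75471525 292.37153711   4.        ] edge [487.57519778 255.59259793   4.        ]
mat ((482.8229675292969, 292.0831604003906), (168.95346069335938, 199.416748046875), 0.6505830883979797) [[397. 391.]
 [399. 191.]
 [568. 193.]
 [566. 393.]]
rest ((591.9799194335938, 292.1788024902344), (51.223384857177734, 199.49659729003906), 1.5723426342010498) [591.49648413 289.91223238  18.67468714]
```

```bash
python3 -m inch '[[0,0,0,0.93,-0.516,0,0],[0,0,0,0.93,-0.516,0,0],[0,0,0,0.93,-0.516,0,0],[0,0,0,0.93,-0.516,0,0],[0,0,0,0.93,-0.516,0,0],[0,0,0,0.93,-0.516,0,0],[0,0,0,0.93,-0.516,0,0],[0,0,0,0.93,-0.516,0,0]]' 30
python3 -m inch '[[0,0,0,0.93,-0.516,0,0],[0,0,0,0.93,-0.516,0,0],[0,0,0,0.93,-0.516,0,0],[0,0,0,0.93,-0.516,0,0],[0,0,0.039,0,0,0,0],[0,0,0.039,0,0,0,0],[0,0,0.039,0,0,0,0],[0,0,0.039,0,0,0,0]]'
python3 -m inch '[[0,0,0.039,0,0,0,0],[0,0,0.039,0,0,0,0],[0,0,0.039,0,0,0,0],[0,0,0.039,0,0,0,0],[0,0,0,0,0,0,0],[0,0,0,0,0,0,0],[0,0,0,0,0,0,0]]'
python3 - <<'E'
from h import *
import pickle
f=grab_frame('wrist');save(f,'w1.png');pickle.dump(f,open('w1.pkl','wb'));print(np.round(f['cam_to_world'],3).tolist())
E
```

```text
clock: 0.77
eef_pos: [390.1, -392.4, 214.6]
tcp_rot: [-3.141, 0.0, 0.438]
contact_force: [1.2, -0.5, 1.1]
opening: 0.999
grasp_force: 0.0
clock: 1.43
eef_pos: [452.0, -307.1, 214.5]
tcp_rot: [-3.141, 0.001, -0.058]
contact_force: [-0.2, -0.4, -0.2]
opening: 1.001
grasp_force: 0.0
clock: 2.02
eef_pos: [451.9, -307.5, 214.7]
tcp_rot: [-3.142, 0.0, -0.538]
contact_force: [-0.1, -0.7, 1.3]
opening: 0.997
grasp_force: 0.0
[[-0.513, -0.821, -0.25, 515.795], [-0.858, 0.491, 0.147, -345.93], [0.002, 0.29, -0.957, 374.999], [0.0, 0.0, 0.0, 1.0]]
```

View pics/w1.png

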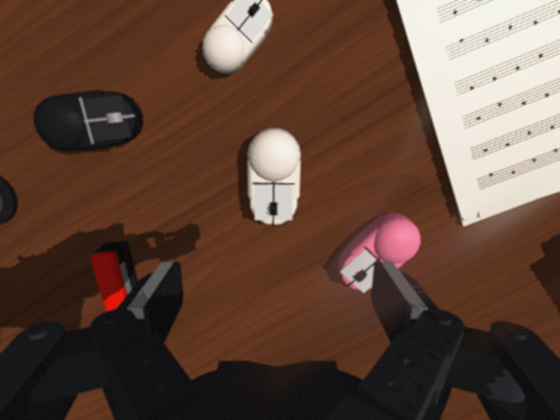

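The wrist view shows the white mouse at (273,178) nearly aligned with the picture's vertical axis, wheel end (273,208) down. The pink mouse is at (380,250), so I'll check its clearance from the right finger.

Run:
```python
from h import *
import pickle
f=pickle.load(open('w1.pkl','rb'));P=cloud(f);F=210/np.tan(np.radians(f['vertical_fov'])/2)
im=f['pixels'];hsv=cv2.cvtColor(im,cv2.COLOR_RGB2HSV).astype(int)
m=np.zeros(im.shape[:2],bool);m[120:232,235:312]=1
print('desk z',np.median(P[300:320,240:300,2]))
k=m&(P[:,:,2]>7)
q=P[k];R=cv2.minAreaRect(q[:,:2].astype(np.float32));print(R,q[:,2].max())
e=q[:,:2]-q[:,:2].mean(0);w,V=np.linalg.eigh(e.T@e);print('axis',np.degrees(np.arctan2(V[1,1],V[0,1])))
wh=k&(hsv[:,:,2]<60)
wh[:200]=0;v,u=np.argwhere(wh).mean(0);W=ray(f,u,v,32);print('wheel px',u,v,wh.sum(),W)
hump=k.copy();hump[180:]=0;print('hump top',q[q[:,2]>np.percentile(q[:,2],95)].mean(0))
ax=np.array([np.cos(np.radians(149.2)),np.sin(np.radians(149.2))]);n=np.array([-ax[1],ax[0]])
print('wheel->origin',W[:2]-33*ax)
for a in np.arange(-55,56,10):
  s=(q[:,:2]-np.array(R[0]))@ax; t=(q[:,:2]-np.array(R[0]))@n; g=t[abs(s-a)<5]
  if len(g):print(a,g.min().round(1),g.max().round(1),((g.min()+g.max())/2).round(1))
pk=(hsv[:,:,0]>150)&(hsv[:,:,1]>80)&(P[:,:,2]>5);pk[:, :320]=0;pk[300:]=0
o=np.zeros_like(m);o[205:295,325:425]=1
p=P[o&(P[:,:,2]>6)&(P[:,:,2]<45)];s=(p[:,:2]-np.array(R[0]))@ax;t=(p[:,:2]-np.array(R[0]))@n;print('pink s,t nearest',s.min(),s.max(),t.min(),t.max(),np.abs(t)[abs(s)<15].min() if (abs(s)<15).any() else None)
```

```text
desk z 1.1053340583907243
((462.1120300292969, -310.11419677734375), (57.93068313598633, 129.03076171875), 57.6508674621582) 374.9993354161072
axis 148.37113590495073
wheel px 272.2835820895522 208.56716417910448 67 [ 425.5583698  -286.90128651   32.        ]
hump top [ 480.91146027 -322.16667363   95.76233988]
wheel->origin [ 453.9040464  -303.79870105]
-45 -12.0 11.6 -0.2
-35 -22.6 22.3 -0.1
-25 -27.2 26.7 -0.2
-15 -28.5 28.0 -0.2
-5 -28.7 28.1 -0.3
5 -29.2 28.4 -0.4
15 -29.5 28.5 -0.5
25 -29.5 27.6 -0.9
35 -28.4 27.6 -0.4
45 -26.8 25.7 -0.6
55 -22.0 22.2 0.1
pink s,t nearest 55.9190417921095 150.35819720200766 78.82045053498533 168.33341779299533 None
```

```bash
python3 -m inch '[[0,0,0,0,-0.08,0.96,0.1],[0,0,0,0,0,0.96,0.1],[0,0,0,0,0,0.96,0.1],[0,0,0,0,0,0.96,0.1],[0,0,0,0,0,0.96,0.1],[0,0,0,0,0,0.96,0.1],[0,0,0,0,0,0.8,0.1],[0,0,0,0,0,0,0.1]]'
python3 -m inch '[[0,0,0,0,0,0.4,0.1],[0,0,0,0,0,0.4,0.1],[0,0,0,0,0,0.2,0.1],[0,0,0,0,0,0,0.1],[0,0,0,0,0,0,0.1]]'
python3 - <<'E'
from h import *
f=grab_frame('wrist');save(f,'w2.png')
E
```

```text
clock: 2.73
eef_pos: [450.8, -304.3, 47.4]
tcp_rot: [-3.141, 0.006, -0.54]
contact_force: [-0.7, 0.2, 0.4]
opening: 0.901
grasp_force: 0.0
clock: 3.15
eef_pos: [453.2, -306.0, 26.1]
tcp_rot: [-3.142, -0.0, -0.542]
contact_force: [-0.1, -0.4, 0.6]
opening: 0.896
grasp_force: 0.0
```

View pics/w2.png

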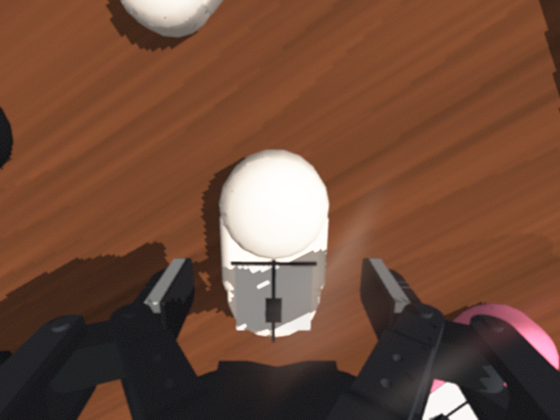

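The pads straddle the mouse sides evenly (left ~185, right ~368, mouse 222–327), with the wheel at (273,310). I'll check the position along the mouse from the wheel pixel.

Run:
```python
from h import *
f=grab_frame('wrist');W=ray(f,273.3,309.5,32);P=cloud(f)
ax=np.array([np.cos(2.6),np.sin(2.6)])
print(W,'origin',W[:2]-33*ax, 'hump top ray',ray(f,274,205,38),'tips',P[285,178],P[285,375],r.sense()['eef_pos'])
```

```text
[ 426.19597839 -288.0198609    32.        ] origin [ 454.47330725 -305.03140617] hump top ray [ 479.2061032  -320.65568096   38.        ] tips [ 480.01396246 -277.56288604   74.7627412 ] [ 440.0601987  -343.47185493   74.59531944] [ 453.45327612 -306.14095985   26.50041116]
```

```bash
python3 -m inch '[[0,0,0,0,0,0.2,0.1],[0,0,0,0,0,0,0.1],[0,0,0,0,0,0,0.5],[0,0,0,0,0,0,0.5],[0,0,0,0,0,0,0.5],[0,0,0,0,0,0,0.5],[0,0,0,0,0,0,0.5],[0,0,0,0,0,0,0.5]]' 35
python3 -m inch '[[0,0,0,0,0,0,0.5],[0,0,0,0,0,0,0.5],[0,0,0,0,0,-0.4,0.5],[0,0,0,0,0,-0.8,0.5],[0,0,0,0,0,-0.8,0.5],[0,0,0,0,0,-0.8,0.5],[0,0,0,0,0,-0.8,0.5],[0,0,0,0,0,0,0.5]]'
```

```text
clock: 3.92
eef_pos: [453.1, -305.9, 20.9]
tcp_rot: [3.142, -0.0, -0.542]
contact_force: [-0.2, 0.7, 0.3]
opening: 0.498
grasp_force: 0.0
clock: 4.58
eef_pos: [455.1, -307.3, 115.3]
tcp_rot: [3.141, -0.006, -0.542]
contact_force: [1.6, 0.1, 1.2]
opening: 0.498
grasp_force: 0.0
```

Run:
```python
from h import *
f=grab_frame('wrist');save(f,'w3.png');s=r.sense();print(s['eef_pos'],s['opening'],s['grasp_force'])
```

```text
[ 454.44862878 -306.80784017  113.49914368] 0.5006331354849881 0.0
```

View pics/w3.png

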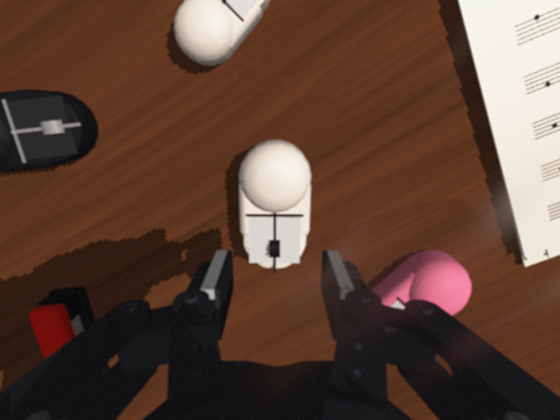

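Run:
```python
from h import *
f=grab_frame('wrist');P=cloud(f);e=r.sense()['eef_pos']
y=r.sense()['tcp_rot'][2];X=np.array([np.cos(y),np.sin(y),0]);Y=np.array([np.sin(y),-np.cos(y),0]);Z=np.array([0,0,-1])
for u,v in[(222,256),(228,256),(229,270),(227,290),(215,285),(327,256),(326,270),(328,290),(345,285),(330,256),(215,300),(340,300)]:
    d=P[v,u]-e;print(u,v,np.round([d@X,d@Y,d@Z],1))
W=ray(f,274,247,32);ax=np.array([np.cos(2.6),np.sin(2.6)]);print('wheel',W,'origin',W[:2]-33*ax)
# pixel of TCP and tip
F=210/np.tan(np.radians(f['vertical_fov'])/2);T=np.array(f['cam_to_world'])
for n,z in(('tcp',0),('tip',22)):
    c=T[:3,:3].T@(e+Z*z-T[:3,3]);print(n,F*c[0]/c[2]+f['cx'],F*c[1]/c[2]+f['cy'])
```

```text
222 256 [ 12.2 -23.8 -30.7]
228 256 [ 12.2 -21.2 -30.8]
229 270 [  5.7 -20.9 -31.4]
227 290 [  0.3 -20.9 -39.3]
215 285 [ 12.6 -22.3 -56.1]
327 256 [ 12.8  22.6 -32.2]
326 270 [  8.4  21.7 -36.6]
328 290 [  3.   21.7 -43.9]
345 285 [ 12.3  25.7 -55.7]
330 256 [ 12.2  24.2 -30.7]
215 300 [  7.7 -22.2 -58.3]
340 300 [  8.6  23.3 -59.8]
wheel [ 426.42218519 -288.04903559   32.        ] origin [ 454.69951405 -305.06058086]
tcp 275.76343036247886 251.8832814715481
tip 275.79795210023667 236.6550555562048
```

The mouse is untouched, and the wrist depth puts the fingertips well behind where I expected. I'll check against the scene camera.

Run:
```python
from h import *
f=grab_frame('scene');e=r.sense()['eef_pos']
im=f['pixels'].copy();F=210/np.tan(np.radians(f['vertical_fov'])/2);T=np.array(f['cam_to_world'])
for z,col in((0,(255,0,0)),(22,(0,255,0)),(-30,(255,255,0))):
    c=T[:3,:3].T@(e+[0,0,-z]-T[:3,3]);u,v=F*c[0]/c[2]+f['cx'],F*c[1]/c[2]+f['cy'];print(z,u,v);cv2.circle(im,(int(u),int(v)),2,col,-1)
c=im[130:380,80:330];cv2.imwrite('pics/s2.png',cv2.resize(c,None,fx=2.4,fy=2.4)[:,:,::-1])
import pickle;pickle.dump(f,open('s2.pkl','wb'))
```

```text
0 197.46381018941932 276.7857368715562
22 198.6175328897334 287.7759705296743
-30 195.82807970310063 261.2039508484021
```

View pics/s2.png

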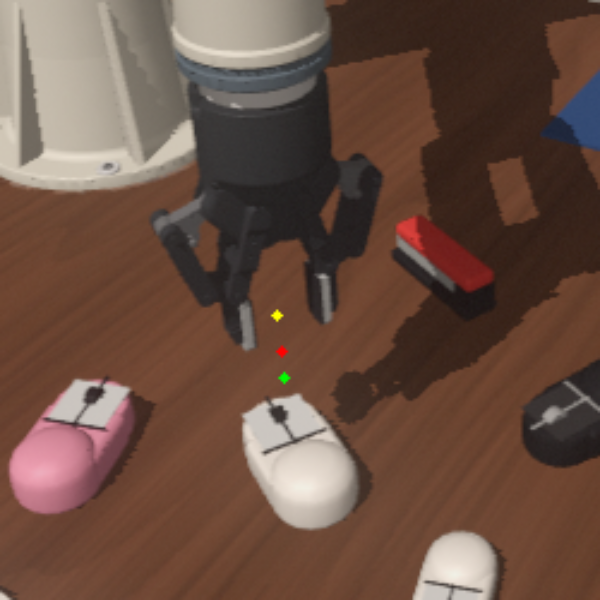

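The scene view shows the tips at crop (247,347) and (322,318). Both are above the reported TCP mark (red), so the fingers end short of where the stated geometry puts them. I'll measure how far.

Run:
```python
from h import *
import pickle
e=r.sense()['eef_pos'];y=r.sense()['tcp_rot'][2]
R=np.array([[np.cos(y),np.sin(y),0],[np.sin(y),-np.cos(y),0],[0,0,-1]])
def near(f,n):
    P=cloud(f);D=(P-e)@R.T
    k=(abs(D[:,:,1])>10)&(abs(D[:,:,1])<50)&(abs(D[:,:,0])<20)&(D[:,:,2]<65)&(D[:,:,2]>-60)
    for s in(-1,1):
        d=D[k&(D[:,:,1]*s>0)];o=d[np.argsort(-d[:,2])[:12]];print(n,s,len(d),np.round(o[:,2],1),'mean',o.mean(0).round(1),'inner y',np.abs(d[d[:,2]>-45][:,1]).min().round(1),'x',d[d[:,2]>-45][:,0].min().round(1),d[d[:,2]>-45][:,0].max().round(1))
near(pickle.load(open('s2.pkl','rb')),'scene');near(grab_frame('wrist'),'wrist');print(e)
```

```text
scene -1 267 [-17.7 -19.2 -19.7 -20.2 -20.6 -20.8 -21.8 -21.9 -22.3 -22.8 -22.8 -22.9] mean [  3.6 -23.3 -21.1] inner y 21.4 x -11.2 13.8
scene 1 230 [-18.6 -20.1 -21.3 -21.9 -22.1 -22.1 -22.5 -23.2 -23.4 -23.5 -24.2 -25. ] mean [  8.9  24.6 -22.3] inner y 19.9 x -6.5 12.9
wrist -1 2069 [-19.3 -19.4 -19.7 -19.8 -19.8 -20.4 -20.5 -20.7 -20.8 -20.9 -20.9 -20.9] mean [  2.8 -21.  -20.3] inner y 20.7 x -10.8 12.3
wrist 1 2072 [-18.7 -19.2 -19.2 -19.9 -20.1 -20.3 -20.4 -20.6 -20.8 -21.1 -21.2 -21.2] mean [  1.5  21.7 -20.2] inner y 21.4 x -11.1 12.2
[ 452.95123224 -305.78575802  111.05992986]
```

Both cameras agree: the tips are about 20 mm behind the reported TCP at half opening, rather than ahead of it. The fingers simply closed above the mouse. I'll go about 38 mm lower, in steps with force checks.

```bash
python3 -m inch '[[0,0,0,0.02,-0.04,0,0.1],[0,0,0,0,0,0,0.1],[0,0,0,0,0,0.96,0.1],[0,0,0,0,0,0.96,0.1],[0,0,0,0,0,0.96,0.1],[0,0,0,0,0,0.9,0.1],[0,0,0,0,0,0,0.1],[0,0,0,0,0,0,0.1]]'
python3 -m inch '[[0,0,0,0,0,0.4,0.1],[0,0,0,0,0,0.4,0.1],[0,0,0,0,0,0.3,0.1],[0,0,0,0,0,0,0.1],[0,0,0,0,0,0,0.1]]'
python3 - <<'E'
from h import *
s=r.sense();e=s['eef_pos'];y=s['tcp_rot'][2];f=grab_frame('wrist');save(f,'w4.png')
R=np.array([[np.cos(y),np.sin(y),0],[np.sin(y),-np.cos(y),0],[0,0,-1]]);D=(cloud(f)-e)@R.T
for sg in(-1,1):
    k=(D[:,:,1]*sg>32)&(D[:,:,1]*sg<48)&(abs(D[:,:,0])<14)&(D[:,:,2]<-14+e[2]*0)&(D[:,:,2]>-60)
    d=D[k];o=d[np.argsort(-d[:,2])[:15]];print(len(d),o.mean(0),'tip z world',e[2]-o[:,2].mean(),o[:,2].max())
print(e,s['contact_force'])
E
```

```text
clock: 5.45
eef_pos: [452.9, -304.5, 15.2]
tcp_rot: [-3.141, 0.004, -0.542]
contact_force: [-0.3, 0.5, 1.0]
opening: 0.898
grasp_force: 0.0
clock: 5.87
eef_pos: [453.8, -305.1, -11.4]
tcp_rot: [-3.142, 0.001, -0.542]
contact_force: [0.2, 0.3, -1.1]
opening: 0.897
grasp_force: 0.0
1884 [  3.30942584 -39.48134663 -22.12860269] tip z world 10.753289117608452 -14.01791656081093
1842 [  0.74889317  39.61833311 -14.0874095 ] tip z world 2.712095927109127 -14.014608815029986
[ 453.79836236 -305.10859984  -11.37531357] [ 0.23322025  0.31568894 -1.14875583]
```

View pics/w4.png

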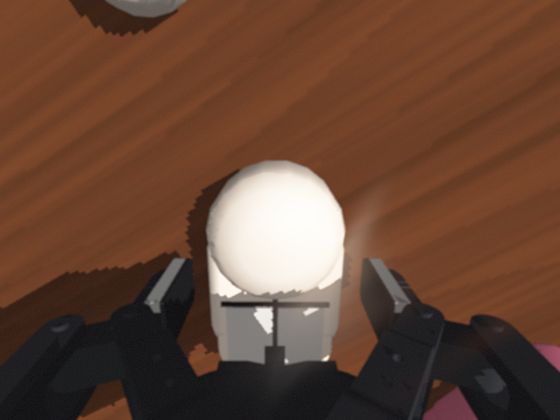

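The pads straddle the mouse evenly (192 | 210–342 | 363), with the tips about 11–14 mm up. I'll go slightly lower, then close.

```bash
python3 -m inch '[[0,0,0,0,0,0.16,0.1],[0,0,0,0,0,0,0.5],[0,0,0,0,0,0,0.5],[0,0,0,0,0,0,0.5],[0,0,0,0,0,0,0.5],[0,0,0,0,0,0,0.5],[0,0,0,0,0,0,0.5]]' 35
```

```text
clock: 6.5
eef_pos: [454.1, -305.3, -14.9]
tcp_rot: [3.142, -0.0, -0.542]
contact_force: [-0.4, 1.1, 2.3]
opening: 0.671
grasp_force: 37.9
```

```bash
python3 -m inch '[[0,0,0,0,0,-0.4,0.5],[0,0,0,0,0,-0.8,0.5],[0,0,0,0,0,-0.8,0.5],[0,0,0,0,0,-0.8,0.5],[0,0,0,0,0,-0.8,0.5],[0,0,0,0,0,-0.4,0.5],[0,0,0,0,0,0,0.5]]'
python3 -m inch '[[0,0,-0.0356,0,0,0,0.5],[0,0,-0.0356,0,0,0,0.5],[0,0,-0.0356,0,0,0,0.5],[0,0,-0.0356,0,0,0,0.5],[0,0,-0.0356,0,0,0,0.5],[0,0,0,0,0,0,0.5]]'
```

```text
clock: 7.08
eef_pos: [455.3, -306.2, 87.4]
tcp_rot: [3.141, -0.004, -0.542]
contact_force: [0.7, 0.1, -0.4]
opening: 0.67
grasp_force: 37.7
clock: 7.58
eef_pos: [453.3, -304.8, 83.8]
tcp_rot: [-3.141, 0.001, 0.022]
contact_force: [-0.5, 0.4, -0.9]
opening: 0.672
grasp_force: 37.7
```

```bash
python3 -m inch '[[0,0,0,0.05,-0.5,0,0.5],[0,0,0,0.05,-0.98,0,0.5],[0,0,0,0.05,-0.98,0,0.5],[0,0,0,0.05,-0.98,0,0.5],[0,0,0,0.05,-0.98,0,0.5],[0,0,0,0.05,-0.98,0,0.5],[0,0,0,0.05,-0.98,0,0.5],[0,0,0,0.05,-0.98,0,0.5]]'
python3 -m inch '[[0,0,0,0.05,-0.98,0,0.5],[0,0,0,0.05,-0.98,0,0.5],[0,0,0,0.05,-0.98,0,0.5],[0,0,0,0.05,-0.98,0,0.5],[0,0,0,0.05,-0.98,0,0.5],[0,0,0,0.05,-0.98,0,0.5],[0,0,0,0.05,-0.98,0,0.5],[0,0,0,0.05,-0.98,0,0.5]]'
python3 -m inch '[[0,0,0,0.05,-0.98,0,0.5],[0,0,0,0.05,-0.98,0,0.5],[0,0,0,0.05,-0.98,0,0.5],[0,0,0,0.05,-0.98,0,0.5],[0,0,0,0,-0.98,0,0.5],[0,0,0,0,-0.5,0,0.5],[0,0,0,0,0,0,0.5],[0,0,0,0,0,0,0.5]]'
python3 - <<'E'
from h import *
import pickle
for n in('wrist','top'):
    f=grab_frame(n);save(f,n+'5.png');pickle.dump(f,open(n+'5.pkl','wb'))
s=r.sense();print(s['eef_pos'],s['tcp_rot'],s['grasp_force'])
E
```

```text
clock: 8.25
eef_pos: [460.2, -119.3, 84.4]
tcp_rot: [-3.141, 0.001, 0.012]
contact_force: [0.6, -0.5, -1.2]
opening: 0.673
grasp_force: 37.7
clock: 8.92
eef_pos: [466.7, 76.7, 84.5]
tcp_rot: [-3.142, 0.001, 0.013]
contact_force: [-0.1, 0.6, -1.1]
opening: 0.668
grasp_force: 37.7
clock: 9.58
eef_pos: [469.6, 210.2, 84.5]
tcp_rot: [3.141, 0.001, 0.017]
contact_force: [0.1, -0.2, -1.2]
opening: 0.668
grasp_force: 37.8
[469.75561814 209.22191617  84.57194575] [3.14098547e+00 9.05812409e-04 1.56384947e-02] 37.77713656425476
```

View pics/wrist5.png

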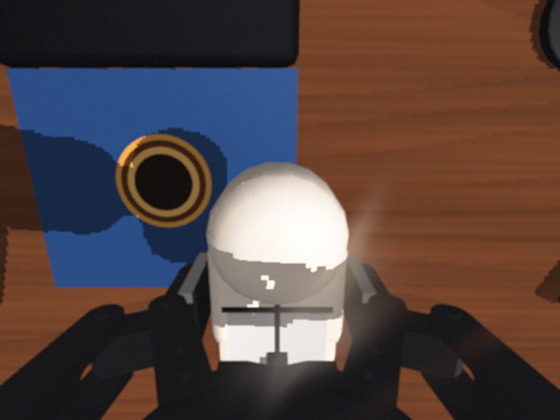

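The wrist view shows the mouse held straight, the wheel at about (277,358), and the soundhole ahead-left at (164,181). I'll measure the soundhole, the mat's yaw and the mouse in the hand.

Run:
```python
from h import *
import pickle
f=pickle.load(open('wrist5.pkl','rb'));e=np.array([469.76,209.22,84.57])
hsv=cv2.cvtColor(f['pixels'],cv2.COLOR_RGB2HSV).astype(int)
t=(hsv[:,:,0]>8)&(hsv[:,:,0]<30)&(hsv[:,:,1]>70)&(hsv[:,:,2]>90);o=np.zeros_like(t);o[125:235,105:222]=1
t&=o; p=np.array([ray(f,u,v,4)[:2] for v,u in np.argwhere(t)],np.float32)
c,rr=cv2.minEnclosingCircle(p);H=cv2.convexHull(p);E=cv2.fitEllipse(H);print('hole',c,rr,E)
# boundaries: right edge of mat, rest edge (blue top edge)
b=(hsv[:,:,0]>100)&(hsv[:,:,0]<130)&(hsv[:,:,1]>120)
R=np.array([ray(f,np.where(b[v,250:330])[0].max()+250,v,4)[:2] for v in range(75,155,4)])
U=np.array([ray(f,u,np.where(b[55:110,u])[0].min()+55,4)[:2] for u in range(60,280,8)])
a=np.polyfit(R[:,0],R[:,1],1);print('side yaw',np.degrees(np.arctan(a[0])),'y at',R[:,1].mean())
a=np.polyfit(U[:,1],U[:,0],1);print('rest yaw',-np.degrees(np.arctan(a[0])),'x',U[:,0].mean())
# wheel in hand
W=ray(f,277,358,131.5)
print('wheel rel tcp',W-e,'seam',ray(f,277,310,131.5)-e,ray(f,222,310,131.5)-e,ray(f,332,310,131.5)-e)
```

```text
hole (487.59088134765625, 295.8737487792969) 36.25651550292969 ((487.6236572265625, 295.85321044921875), (72.0968246459961, 72.27690124511719), 172.18263244628906)
side yaw 0.7903756221323244 y at 197.04513329877278
rest yaw 0.8205665008554136 x 568.0908457576617
wheel rel tcp [-28.53048813  -0.14188408  46.93      ] seam [-4.72281894  0.25435925 46.93      ] [-5.04681423 22.57691154 46.93      ] [ -4.39845833 -22.09336233  46.93      ]
```

```bash
python3 -m inch '[[0,0,0,0.195,-0.857,0,0.5],[0,0,0,0.195,-0.857,0,0.5],[0,0,0,0.195,-0.857,0,0.5],[0,0,0,0.195,-0.857,0,0.5],[0,0,0,0,0,0,0.5],[0,0,0,0,0,0,0.5],[0,0,0,0,0,0,0.5]]'
python3 -m inch '[[0,0,0,0,0,0.6,0.5],[0,0,0,0,0,0.8,0.5],[0,0,0,0,0,0.8,0.5],[0,0,0,0,0,0.6,0.5],[0,0,0,0,0,0.4,0.5],[0,0,0,0,0,0.2,0.5],[0,0,0,0,0,0,0.5],[0,0,0,0,0,0,0.5]]'
```

```text
clock: 10.27
eef_pos: [487.9, 294.6, 84.6]
tcp_rot: [3.141, 0.001, 0.016]
contact_force: [-1.0, -0.4, -0.8]
opening: 0.672
grasp_force: 37.9
clock: 10.93
eef_pos: [488.6, 295.8, 0.3]
tcp_rot: [-3.142, -0.0, 0.016]
contact_force: [0.1, -0.1, -0.7]
opening: 0.671
grasp_force: 37.9
```

Run:
```python
from h import *
import pickle
s=r.sense();print(s['eef_pos'],s['tcp_rot'])
f=grab_frame('top');save(f,'top6.png');P=cloud(f);hsv=cv2.cvtColor(f['pixels'],cv2.COLOR_RGB2HSV).astype(int)
m=(hsv[:,:,1]<60)&(hsv[:,:,2]>150);m[:,:120]=0;m[:,190:]=0;m[:160]=0;m[250:]=0;print(m.sum(),np.median(P[m],0) if m.any() else 0)
```

```text
[4.88631523e+02 2.95782509e+02 2.67847572e-01] [-3.14153589e+00 -1.28015677e-04  1.62858771e-02]
690 [470.47888117 273.75320083  44.96135133]
```

```bash
python3 -m inch '[[0,0,0,-0.02,0.02,0.16,0.5],[0,0,0,0,0,0.12,0.5],[0,0,0,0,0,0.08,0.5],[0,0,0,0,0,0.04,0.5],[0,0,0,0,0,0.02,0.5],[0,0,0,0,0,0,0.5],[0,0,0,0,0,0,0.5]]'
```

```text
clock: 11.57
eef_pos: [487.9, 295.6, -10.6]
tcp_rot: [3.142, 0.0, 0.017]
contact_force: [0.5, 0.7, -1.0]
opening: 0.673
grasp_force: 37.9
```

```bash
python3 -m inch '[[0,0,0,0,0.016,0.02,0.5],[0,0,0,0,0,0.02,0.5],[0,0,0,0,0,0,0.5]]'; python3 -m inch '[[0,0,0,0,0,0.02,0.5],[0,0,0,0,0,0,0.5]]'
```

```text
clock: 11.82
eef_pos: [488.0, 295.4, -10.9]
tcp_rot: [-3.141, -0.0, 0.017]
contact_force: [-2.0, 0.3, 6.7]
opening: 0.675
grasp_force: 38.8
clock: 11.98
eef_pos: [488.1, 295.4, -10.9]
tcp_rot: [-3.141, -0.0, 0.017]
contact_force: [-4.1, -1.5, 13.8]
opening: 0.67
grasp_force: 39.6
```

The mouse is touching the mat. I'll open gently (just enough), rise, and look.

```bash
python3 -m inch '[[0,0,0,0,0,-0.03,0.5],[0,0,0,0,0,0,0.1],[0,0,0,0,0,0,0.1],[0,0,0,0,0,0,0.1],[0,0,0,0,0,0,0.1],[0,0,0,0,0,-0.3,0.1],[0,0,0,0,0,-0.6,0.1],[0,0,0,0,0,-0.8,0.1]]'
python3 -m inch '[[0,0,0,0,0,-0.8,0.1],[0,0,0,0,0,-0.8,0.1],[0,0,0,0,0,-0.8,0.1],[0,0,0,0,0,-0.8,0.1],[0,0,0,0,0,-0.8,0.1],[0,0,0,0,0,0,0.1],[0,0,0,0,0,0,0.1]]'
python3 - <<'E'
from h import *
import pickle
f=grab_frame('wrist');save(f,'w7.png');pickle.dump(f,open('w7.pkl','wb'));s=r.sense();print(s['eef_pos'],s['opening'])
E
```

```text
clock: 12.65
eef_pos: [486.9, 294.5, 30.7]
tcp_rot: [3.14, 0.002, 0.017]
contact_force: [-0.4, 0.6, 0.0]
opening: 0.903
grasp_force: 0.0
clock: 13.23
eef_pos: [488.6, 295.6, 132.5]
tcp_rot: [-3.14, -0.002, 0.017]
contact_force: [0.0, 0.2, -0.6]
opening: 0.903
grasp_force: 0.0
[487.84235553 295.15800661 131.34420084] 0.9015756091207583
```

View pics/w7.png

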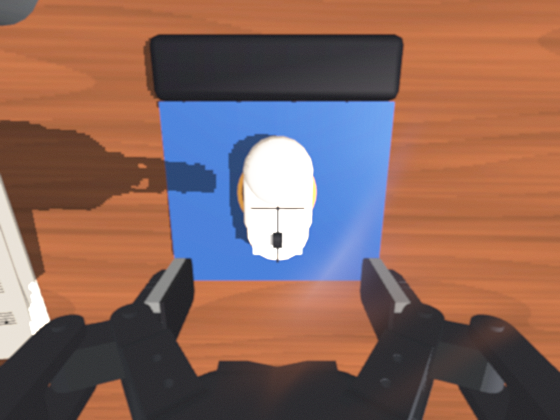

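The mouse sits on the soundhole at (278,195), wheel (277,240), pointing away from the wrist rest, with tan ring visible on both sides. Now a numeric check relative to the mat in this one image.

Run:
```python
from h import *
import pickle
f=pickle.load(open('w7.pkl','rb'));P=cloud(f);hsv=cv2.cvtColor(f['pixels'],cv2.COLOR_RGB2HSV).astype(int)
b=(hsv[:,:,0]>100)&(hsv[:,:,0]<130)&(hsv[:,:,1]>100);V=range(110,250,6)
Lx=np.array([ray(f,np.where(b[v,140:220])[0].min()+139.5,v,4)[:2] for v in V]);Rx=np.array([ray(f,np.where(b[v,330:420])[0].max()+330.5,v,4)[:2] for v in V])
B=np.array([ray(f,u,np.where(b[255:295,u])[0].max()+255.5,4)[:2] for u in [*range(200,240,5),*range(320,360,5)]])
pl=np.polyfit(Lx[:,0],Lx[:,1],1);pr=np.polyfit(Rx[:,0],Rx[:,1],1);print('mat yaw',np.degrees([pl[0],pr[0]]),-np.degrees(np.polyfit(B[:,1],B[:,0],1)[0]),'front edge x',B[:,0].mean())
x0=B[:,0].mean()+90
print('mat centre by edges',x0,(np.polyval(pl,x0)+np.polyval(pr,x0))/2,'width',np.polyval(pl,x0)-np.polyval(pr,x0))
t=(hsv[:,:,0]>8)&(hsv[:,:,0]<30)&(hsv[:,:,1]>70)&(hsv[:,:,2]>90);o=np.zeros_like(t);o[150:230,228:330]=1
p=np.array([ray(f,u,v,4)[:2] for v,u in np.argwhere(t&o)]);print('ring y',p[:,1].min(),p[:,1].max(),'mid',(p[:,1].min()+p[:,1].max())/2)
o=np.zeros_like(t);o[130:268,232:325]=1;k=o&(P[:,:,2]>11)&(P[:,:,2]<60)
q=P[k];R=cv2.minAreaRect(q[:,:2].astype(np.float32));print('mouse',R)
e=q[:,:2]-q[:,:2].mean(0);w,V2=np.linalg.eigh(e.T@e);print('axis',np.degrees(np.arctan(V2[1,1]/V2[0,1])))
d=k&(hsv[:,:,2]<70);d[:230]=0;d[250:]=0;v,u=np.argwhere(d).mean(0);W=ray(f,u,v,36);print('wheel',W,'origin',W[:2]+33*np.array([np.cos(.014),np.sin(.014)]))
```

```text
mat yaw [0.62604305 0.87838818] 1.2743707436203038 front edge x 398.1282027418239
mat centre by edges 488.1282027418239 295.4426721211157 width 200.07069197829657
ring y 259.39133890058406 331.4981808375849 mid 295.44475986908446
mouse ((485.9745178222656, 294.5882568359375), (107.64180755615234, 57.956756591796875), 0.5191643834114075)
axis 0.7383694207255054
wheel [453.79595079 293.90861884  36.        ] origin [486.79271684 294.37060375]
```

It is within about 2 mm and 0.3° of the target, released, with the gripper clear. Handing in.

```bash
python3 -c "
from rig import r
print(r.sign_off())"
```

```text
the job is handed in; nothing more can be done
None
```

The white mouse is set down and released on the mat, within about 2 mm of the soundhole centre and 0.3° of straight away from the wrist rest by my last wrist-camera check; the black mouse was not touched, and the job was handed in at about 13 s on the robot's clock.

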